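Check the spring pins of the test cradle

TASK

Check the spring pins of the loose test cradle by feel: starting at the red dot, follow the white line with your fingertips and gently press each of the five brass pins in turn about halfway down for a moment, never to its stop, letting it spring back up before you press the next. Do not lift or shove the cradle, leave the other things on the bench alone, and finish clear of everything with all pins up.

Things in the scene. Friction and masses are not known exactly. Their poses are not given: they have to be found in the camera images.
- cradle: Loose test cradle, 0.9 kg, any yaw: black base 140 (x) by 210 (y) by 8 mm, origin at the centre of its underside, z up. Grey L-shaped block, top 28 mm up, along its -x side and -y end, with five brass spring pins in a hooked row on a white line; an open control unit, green board, up to 28 mm high. Start: flat red dot, 14 mm across, on the block at cradle (-40, 89) mm, 21 mm from pin 1.
- pin1_top (a point): Centre of the top of pin 1 of the row (next to the red dot); brass head 15 mm across with a slightly domed top, 46 mm above the bench when up, at cradle (x, y) = (-40, 68) mm; neighbours are about 40 mm apart. The point sinks with the pin.
- pin1 (a joint): How far pin 1 is pushed down (m): 0 up, 0.009 at its stop; spring of 0.6 N/mm with 0.6 N preload (about 3 N at 4 mm, 6 N at the stop), returns by itself.
- pin2_top (a point): Centre of the top of pin 2 of the row; brass head 15 mm across with a slightly domed top, 46 mm above the bench when up, at cradle (x, y) = (-40, 28) mm; neighbours are about 40 mm apart. The point sinks with the pin.
- pin2 (a joint): How far pin 2 is pushed down (m): 0 up, 0.009 at its stop; spring of 0.6 N/mm with 0.6 N preload (about 3 N at 4 mm, 6 N at the stop), returns by itself.
- pin3_top (a point): Centre of the top of pin 3 of the row; brass head 15 mm across with a slightly domed top, 46 mm above the bench when up, at cradle (x, y) = (-40, -12) mm; neighbours are about 40 mm apart. The point sinks with the pin.
- pin3 (a joint): How far pin 3 is pushed down (m): 0 up, 0.009 at its stop; spring of 0.6 N/mm with 0.6 N preload (about 3 N at 4 mm, 6 N at the stop), returns by itself.
- pin4_top (a point): Centre of the top of pin 4 of the row; brass head 15 mm across with a slightly domed top, 46 mm above the bench when up, at cradle (x, y) = (-18, -46) mm; neighbours are about 40 mm apart. The point sinks with the pin.
- pin4 (a joint): How far pin 4 is pushed down (m): 0 up, 0.009 at its stop; spring of 0.6 N/mm with 0.6 N preload (about 3 N at 4 mm, 6 N at the stop), returns by itself.
- pin5_top (a point): Centre of the top of pin 5 of the row (the far end of the row); brass head 15 mm across with a slightly domed top, 46 mm above the bench when up, at cradle (x, y) = (20, -60) mm; neighbours are about 40 mm apart. The point sinks with the pin.
- pin5 (a joint): How far pin 5 is pushed down (m): 0 up, 0.009 at its stop; spring of 0.6 N/mm with 0.6 N preload (about 3 N at 4 mm, 6 N at the stop), returns by itself.
- jar: Small glass screw jar with a blue cap, 44 mm across, 55 mm tall, loose, upright next to the cradle; origin at the centre of its underside. Bystander.
- screwdriver: Red-handled screwdriver 170 mm long, lying loose along its own x near the cradle; origin on its underside. Bystander.
- probe_pen: Red test-probe pen with a brass tip, about 143 mm long, 13 to 18 mm wide, lying loose along its own x (tip to +x); origin under the middle of its grip. Bystander.
- unit_lid: Ribbed aluminium lid of the control unit, 80 by 100 by 10 mm, lying loose on the bench; origin at the centre of its underside. Bystander.

How it is judged:
By the outcome, as a careful person would: the job done as asked, in the order asked, and still so for the second after the job is handed in, with the robot touching nothing.
It also fails if it takes over 54 s, if anything falls off the work surface, if the arm or the gripper's body presses on something with over 40 N, if the wrist force passes 120 N, or if a joint passes its speed limit or range.

ROBOT

A 6-joint arm with a two-finger parallel gripper is mounted at the origin on the work surface. World frame = base frame: x ahead of the robot, y to its left, z up, the work surface at z = 0. Lengths are in m, angles in rad, forces in N, time in s.
With the tool pointing down it reaches from about 0.2 to 0.875 m from the base axis. Payload 3.4 kg.
Tool frame: the origin (TCP) lies midway between the tips of the shut fingers; the grasp point (between the pads) lies behind it (robot.hold_point_z is the x of the grasp point in the tool frame, in m); x points along the fingers, y is the direction in which the jaws open and shut, and the axes are right-handed (so a half turn about x gives the same grasp; the last joint's range is limited). The gripper opens to 94 mm and grips with 3 to 60 N. Pads are 16 mm wide; open, the fingers measure 119 mm over their backs; the gripper's body (75 mm by 177 mm) begins 78 mm behind the grasp point.
Start: joints at [-1.394, 0.276, 1.505, -0, 1.361, -0.121], TCP at [0.169, -0.55, 0.205] pointing down, gripper open.
Joint ranges: [-2.89, 2.89], [-0.75, 2.08], [0.22, 2.7], [-1.18, 4.32], [0.11, 2.71], [-2.7, 2.7]. Speed limits (rad/s): [2.57, 2.57, 3.14, 3.14, 3.14, 3.14].

INTERFACE

Orientations are given as a unit quaternion [x, y, z, w].
In Python, from station import robot, cams, workorder, regions_of, spot_point gives the robot as it stands. The module is installed in compiled form; this text tells all that it offers.
- The arm moves only by the tool apply_moves, never from a script. Its argument "moves" is a list of rows, each an object of numbers: "claw": the finger opening in mm, from 0 to 94; "dx", "dy", "dz": the shift along the tool's x, y, z in mm; "turn": the turn about the tool's x in degrees. In form: [{"claw": .., "dx": .., "dy": .., "dz": .., "turn": ..}, ...]. A call has 1 to 12 rows; each row shifts and turns the commanded pose from where the row before left it, along the tool's axes as they then stand; what a row does not reach is not made up. A row lasts 1/8 s, in which the tool goes at most 62.5 mm and 10.7 degrees, less where a joint would pass 70% of its speed; a pose out of reach is approached as far as the arm can. A call with a gripper value outside its range is refused whole. The fingers move at their own pace and stop on an object; the grip force is fixed at half the most. Time passes only in rows, so rows that do not move let the fingers close. It gives the time, the measured TCP pose, the force and the opening at its end, in the units of the state.
- robot.read_state(): the state, without advancing time (a new reading comes with each control period).
- cams.get_image(name): name is "scene" or "top" or "wrist"; returns a dict with "frame" (384x512x3 uint8, red, green, blue), "fx", "fy", "cx", "cy" (pixels), "eye" and "orientation" of the camera in the world. Camera axes: x right, y up, looking along -z (the intrinsics and any distortion apply to the point x, -y, -z); pixel columns grow to the right and rows downward; lengths in m; the calibration is good to about 2 mm. A picture is of the moment at which its call begins. There is no depth.
- workorder.sign_off(): hands the job in, once; it reports no verdict.
Trained networks look in a picture, given as the dict that the camera call returned (one of the last four; its "shot" number tells which), for a name from the list of things; names that differ only in an ending like _2 or _b are one class to them, and where a whole thing is asked for, a point or a joint stands for the part that bears it (a point fixed in the world has none). Each returns a list of dicts, best first, with "confidence" (0 to 1); they miss things now and then, are a little off and sometimes report something else, mostly with a low value. They report only what shows in the picture. A call takes as long as a camera call.
- regions_of(target, picture): "pixels" (384x512 bool, what is visible of it) and "location" ([column, row] as shares, 0 to 1, of the picture: columns of its width, rows of its height, amid what is visible of it).
- spot_point(target, picture): "location" ([column, row] as shares, 0 to 1, of the picture: columns of its width, rows of its height: a listed point, or the origin of a listed thing).
The state is a dict: "time": time; "q": joint angles; "qvel": joint speeds; "tau": joint torques, N m; "eef_pos": TCP position; "tcp_rot": TCP orientation; "wrist_force": force on the tool from outside, world axes, zero at the start; "wrist_torque": the same for the moment, N m; "grip_width": finger opening in m.
Only numpy, scipy, OpenCV 4.12 (cv2) and the standard library are available. Lean on these libraries where they do the work, as an engineer would, in place of code of your own. Each camera call takes 0.05 s, during which the arm holds its last target. There are 200 camera calls.

## Working session

There is one attempt and no reset: what is moved stays moved. The work goes in short steps, Python scripts to look and compute and a tool call to move; the robot and the scene stay as the last step left them, time stands still between calls to the robot, and variables do not carry over. Pictures are saved under pics/ and viewed, about 8 in all and at most 12, crops included, and the job is handed in when it is done.

Besides the shell and the picture viewer there is one more tool, called after "Request:" as name([rows], argument=value, ...), one row to a line, values as JSON. apply_moves: Moves the arm, as the interface text tells. Its arguments: {"type":"object","properties":{"moves":{"type":"array","items":{"type":"object","properties":{"claw":{"type":"number"},"dx":{"type":"number"},"dy":{"type":"number"},"dz":{"type":"number"},"turn":{"type":"number"}}}}},"required":["moves"]}

```bash
mkdir -p pics; cat > h.py <<'E'
import numpy as np, cv2
from scipy.spatial.transform import Rotation as R
from station import robot, cams, workorder, regions_of, spot_point
P={'pin1':(-40,68),'pin2':(-40,28),'pin3':(-40,-12),'pin4':(-18,-46),'pin5':(20,-60)}
def ray(im,col,row):
    d=np.array([(col-im['cx'])/im['fx'],-(row-im['cy'])/im['fy'],-1.])
    return np.array(im['eye']),R.from_quat(im['orientation']).apply(d)
def atz(im,loc,z):
    e,d=ray(im,loc[0]*512,loc[1]*384); return e+d*(z-e[2])/d[2]
def proj(im,p):
    c=R.from_quat(im['orientation']).inv().apply(np.array(p)-im['eye'])
    return im['cx']+im['fx']*c[0]/-c[2], im['cy']-im['fy']*c[1]/-c[2]
def fit(src,dst):
    s=np.array(src);d=np.array(dst);a=(s-s.mean(0));b=(d-d.mean(0))
    th=np.arctan2((a[:,0]*b[:,1]-a[:,1]*b[:,0]).sum(),(a*b).sum())
    M=np.array([[np.cos(th),-np.sin(th)],[np.sin(th),np.cos(th)]])
    t=d.mean(0)-M@s.mean(0); return th,M,t,d-(s@M.T+t)
E
python3 - <<'E'
from h import *
ims={n:cams.get_image(n) for n in('scene','top','wrist')}
for n,im in ims.items():
    cv2.imwrite(f'pics/{n}0.png',im['frame'][:,:,::-1])
    print(n,[k for k in im if k!='frame'],im['fx'],np.round(im['eye'],3),np.round(im['orientation'],3))
    for p in P:
        r=spot_point(p+'_top',im)[:2]
        print(p,[(np.round(np.multiply(x['location'],(512,384)),1),round(x['confidence'],2),np.round(atz(im,x['location'],.046)[:2],4)) for x in r])
    for p in('cradle','jar','screwdriver','probe_pen','unit_lid'):
        r=spot_point(p,im)[:1]
        print(p,[(np.round(np.multiply(x['location'],(512,384)),1),round(x['confidence'],2),np.round(atz(im,x['location'],0)[:2],4)) for x in r])
s=robot.read_state();print(s, robot.hold_point_z)
a=np.hstack([ims['scene']['frame'],ims['top']['frame']])
cv2.imwrite('pics/a.png',cv2.resize(ims['top']['frame'],(800,600))[:,:,::-1])
E
```

```text
scene ['fx', 'fy', 'cx', 'cy', 'eye', 'orientation', 'shot'] 360.74441579684947 [ 1.088 -0.607  0.745] [0.371 0.145 0.32  0.859]
pin1 [(array([272.8, 188.8]), 0.56, array([ 0.6282, -0.0108]))]
pin2 [(array([266.5, 180.5]), 0.59, array([0.5919, 0.005 ]))]
pin3 [(array([259.5, 168.2]), 0.57, array([0.5397, 0.0345])), (array([141.8, 290.3]), 0.57, array([ 0.6156, -0.4518]))]
pin4 [(array([248.1, 166. ]), 0.49, array([0.5065, 0.02  ]))]
pin5 [(array([234.5, 165.7]), 0.43, array([ 0.4737, -0.0059]))]
cradle [(array([252.5, 190.5]), 0.61, array([ 0.5561, -0.017 ]))]
jar [(array([220. , 199.6]), 0.81, array([ 0.5091, -0.1086]))]
screwdriver [(array([307.7, 131.9]), 0.76, array([0.503, 0.348]))]
probe_pen [(array([170.9, 232.2]), 0.65, array([ 0.4972, -0.2834]))]
unit_lid [(array([140.5, 288.3]), 0.93, array([ 0.5777, -0.4404]))]
top ['fx', 'fy', 'cx', 'cy', 'eye', 'orientation', 'shot'] 410.08000097443846 [ 0.51  -0.064  1.378] [-0.015  0.017  0.717 -0.697]
pin1 [(array([327.5, 218.4]), 0.43, array([ 0.4908, -0.2854]))]
pin2 []
pin3 []
pin4 []
pin5 []
cradle [(array([243.4, 201.8]), 0.96, a
[... 482 characters left out ...]
screwdriver []
probe_pen []
unit_lid []
{'time': 1.65, 'q': array([-1.39396646e+00,  2.75897758e-01,  1.50487842e+00,  1.83153587e-06,
        1.36070899e+00, -1.20987048e-01]), 'qvel': array([ 0.00129395,  0.00047119,  0.00106631, -0.00011737,  0.00061071,
        0.0006242 ]), 'tau': array([ 3.03225606e-04, -4.04460454e+01, -2.37493032e+01,  7.02339225e-02,
        2.49893521e-02,  1.37804648e-06]), 'eef_pos': array([ 0.16873479, -0.5497301 ,  0.20550291]), 'tcp_rot': array([ 0.69928337,  0.10486738, -0.69927998,  0.10494332]), 'wrist_force': array([0.27217277, 0.65227244, 0.99802294]), 'wrist_torque': array([ 0.01775966,  0.02286328, -0.02196555]), 'grip_width': 0.094040879330164} -0.0188
```

View pics/a.png

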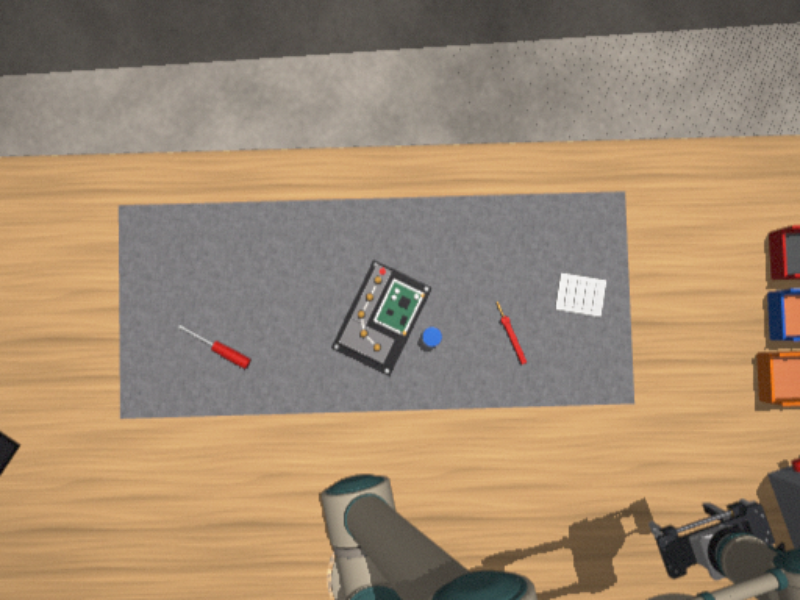

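View pics/scene0.png

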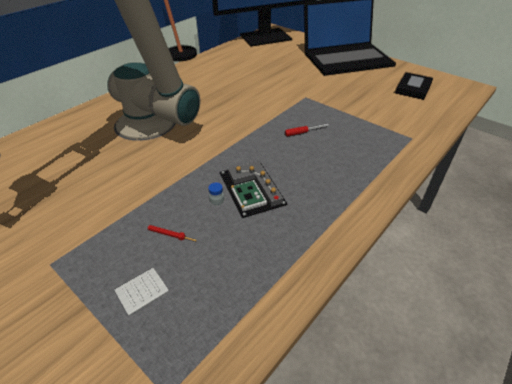

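Top view: cradle in the middle; red dot at about (383,271), pins 1 to 5 at (378,281), (369,296), (361,314), (364,333), (377,347) of 800x600; jar at (431,337) is clear of the row. The scene view agrees.

```bash
python3 - <<'E'
from h import *
im=cams.get_image('top')
px=[(378,281),(369,296),(361,314),(364,333),(377,347)]
d=[atz(im,(a/800,b/600),.046)[:2] for a,b in px]
th,M,t,r=fit(np.array(list(P.values()))/1e3,d)
print(np.degrees(th),t,np.round(r*1e3,1),np.round(d,4))
s=robot.read_state();T=R.from_quat(s['tcp_rot']);print(np.round(T.as_matrix(),3))
w=cams.get_image('wrist');W=R.from_quat(w['orientation']).as_matrix();print('cam look',-W[:,2],'up',W[:,1],'tcp px',proj(w,s['eef_pos']))
e,v=ray(w,256,192);print('axis hits z=.03', e+v*(.03-e[2])/v[2], e-s['eef_pos'])
print('tool delta to (.54,.0,.205)',T.inv().apply(np.array([.50,-.03,.205])-s['eef_pos'])*1e3)
E
```

```text
-117.3065787964016 [ 0.54837705 -0.0153313 ] [[-3.2 -0.2]
 [ 1.5  1. ]
 [ 0.1  0.2]
 [ 0.7 -1.1]
 [ 0.8  0.1]] [[ 0.6239 -0.0112]
 [ 0.5932  0.0084]
 [ 0.5561  0.0259]
 [ 0.5165  0.0207]
 [ 0.4867 -0.0055]]
[[ 0.     0.293 -0.956]
 [-0.    -0.956 -0.293]
 [-1.     0.    -0.   ]]
cam look [-0.22824687 -0.0700593  -0.97107933] up [ 0.9280408   0.28589403 -0.23875696] tcp px (np.float64(259.03602492677953), np.float64(221.27721270437564))
axis hits z=.03 [ 0.14337452 -0.55383352  0.03      ] [0.06485402 0.02053019 0.17865638]
tool delta to (.54,.0,.205) [ 4.61245821e-01 -3.99675662e+02 -4.69178481e+02]
```

Request:
apply_moves([
  {"claw": 0, "dx": 0, "dy": -20, "dz": -20},
  {"claw": 0, "dx": 0, "dy": -38, "dz": -38},
  {"claw": 0, "dx": 0, "dy": -40, "dz": -40},
  {"claw": 0, "dx": 0, "dy": -40, "dz": -40},
  {"claw": 0, "dx": 0, "dy": -40, "dz": -40},
  {"claw": 0, "dx": 0, "dy": -40, "dz": -40},
  {"claw": 0, "dx": 5, "dy": -40, "dz": -40},
  {"claw": 0, "dx": 10, "dy": -40, "dz": -40},
  {"claw": 0, "dx": 15, "dy": -40, "dz": -40},
  {"claw": 0, "dx": 15, "dy": -40, "dz": -40},
  {"claw": 0, "dx": 10, "dy": -30, "dz": -30},
  {"claw": 0, "dx": 0, "dy": -7, "dz": -13},
])

```text
invalid input at $.moves[0]: expected keys claw, dx, dy, dz, turn
```

```bash
python3 - <<'E'
from h import *
w=cams.get_image('wrist');s=robot.read_state();print(s['time'],s['eef_pos'],s['wrist_force'],s['grip_width'])
cv2.imwrite('pics/w1.png',cv2.resize(w['frame'],(800,600),interpolation=cv2.INTER_CUBIC)[:,:,::-1])
np.save('w1.npy',w,allow_pickle=True)
k=[];d=[]
for p in P:
    r=spot_point(p+'_top',w)
    print(p,[(np.round(np.multiply(x['location'],(512,384)),1),round(x['confidence'],2),np.round(atz(w,x['location'],.046)[:2],4)) for x in r])
    if r: k.append(p);d.append(atz(w,r[0]['location'],.046)[:2])
th,M,t,r=fit(np.array([P[p] for p in k])/1e3,d);print(np.degrees(th),t,np.round(r*1e3,1))
for p,v in P.items(): print(p,np.round(np.multiply(proj(w,[*(M@np.array(v)/1e3+t),.046]),1.5625)))
E
```

```text
1.8 [ 0.16871646 -0.5497169   0.20547242] [-0.01167943  0.42411263  0.73450409] 0.09379913903899692
pin1 []
pin2 []
pin3 []
pin4 []
pin5 []h.py:14: RuntimeWarning: Mean of empty slice.
  s=np.array(src);d=np.array(dst);a=(s-s.mean(0));b=(d-d.mean(0))
  ret = ret.dtype.type(ret / rcount)
Traceback (most recent call last):
  File "h.py", line 15, in fit
    th=np.arctan2((a[:,0]*b[:,1]-a[:,1]*b[:,0]).sum(),(a*b).sum())
                   ~^^^^^
IndexError: too many indices for array: array is 1-dimensional, but 2 were indexed
```

View pics/w1.png

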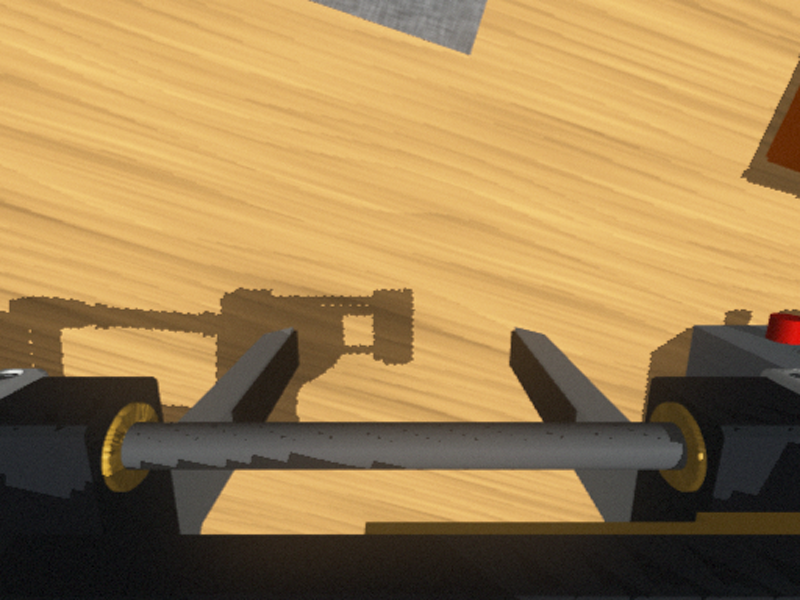

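The move was refused because the rows had no "turn". The wrist view shows only the open jaws over bare wood, with the mat edge at the top. I'll send the same move again with "turn" added.

Request:
apply_moves([
  {"claw": 0, "dx": 0, "dy": -20, "dz": -20, "turn": 0},
  {"claw": 0, "dx": 0, "dy": -38, "dz": -38, "turn": 0},
  {"claw": 0, "dx": 0, "dy": -40, "dz": -40, "turn": 0},
  {"claw": 0, "dx": 0, "dy": -40, "dz": -40, "turn": 0},
  {"claw": 0, "dx": 0, "dy": -40, "dz": -40, "turn": 0},
  {"claw": 0, "dx": 0, "dy": -40, "dz": -40, "turn": 0},
  {"claw": 0, "dx": 5, "dy": -40, "dz": -40, "turn": 0},
  {"claw": 0, "dx": 10, "dy": -40, "dz": -40, "turn": 0},
  {"claw": 0, "dx": 15, "dy": -40, "dz": -40, "turn": 0},
  {"claw": 0, "dx": 15, "dy": -40, "dz": -40, "turn": 0},
  {"claw": 0, "dx": 10, "dy": -30, "dz": -30, "turn": 0},
  {"claw": 0, "dx": 0, "dy": -7, "dz": -13, "turn": 0},
])

```text
time: 3.55
eef_pos: [0.4494, -0.0275, 0.1499]
tcp_rot: [-0.699, -0.106, 0.7, -0.106]
wrist_force: [-0.8, -0.2, 0.4]
grip_width: 0.0004
```

```bash
cat > look.py <<'E'
from h import *
import sys
w=cams.get_image('wrist');s=robot.read_state();print(s['time'],s['eef_pos'],s['tcp_rot'],s['wrist_force'],s['grip_width'])
n=sys.argv[1]
cv2.imwrite(f'pics/{n}.png',cv2.resize(w['frame'],(800,600),interpolation=cv2.INTER_CUBIC)[:,:,::-1])
np.save(n+'.npy',w,allow_pickle=True)
k=[];d=[]
for p in P:
    r=spot_point(p+'_top',w)
    print(p,[(np.round(np.multiply(x['location'],(512,384)),1),round(x['confidence'],2),np.round(atz(w,x['location'],.046)[:2],4)) for x in r])
    if r: k.append(p);d.append(atz(w,r[0]['location'],.046)[:2])
if len(k)>1:
  th,M,t,r=fit(np.array([P[p] for p in k])/1e3,d);print(np.degrees(th),t,np.round(r*1e3,1))
  for p,v in P.items(): print(p,np.round(np.multiply(proj(w,[*(M@np.array(v)/1e3+t),.046]),1.5625)))
E
python3 look.py w2
```

```text
3.6 [ 0.4511455  -0.02777829  0.15040196] [ 0.69953634  0.10589245 -0.6987653   0.10565395] [ 0.10980776  0.61720792 -0.21744391] 0.00028936175729168273
pin1 []
pin2 [(array([273.2,  33.5]), 0.65, array([0.5925, 0.0032]))]
pin3 [(array([240.3,  64. ]), 0.53, array([0.5581, 0.025 ])), (array([245. , 147.5]), 0.53, array([ 0.4837, -0.002 ]))]
pin4 [(array([229.2, 105.6]), 0.59, array([0.5184, 0.0246]))]
pin5 [(array([242. , 145.1]), 0.71, array([0.4851, 0.0016]))]
-123.29171758999792 [ 0.54664846 -0.01505969] [[ 0.5  0.2]
 [-0.4 -0. ]
 [ 0.4 -0.6]
 [-0.4  0.4]]
pin1 [481.   5.]
pin2 [427.  53.]
pin3 [376.  99.]
pin4 [357. 165.]
pin5 [379. 226.]
```

View pics/w2.png

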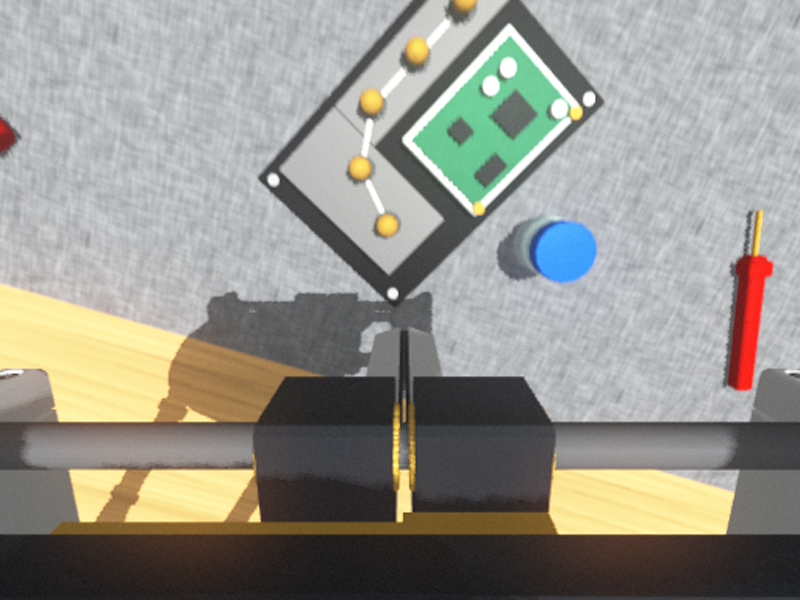

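Wrist view (800x600): pin heads at about (464,2), (417,49), (371,100), (360,168) and (387,225). The network's fit is a few pixels off, so I'll use colour blobs.

```bash
cat > blob.py <<'E'
from h import *
from scipy.optimize import linear_sum_assignment
def blobs(im,guess,z=.043,rad=8):
    """brass blob centroid nearest to each predicted pin -> fit of cradle pose"""
    th,t=guess;M=np.array([[np.cos(th),-np.sin(th)],[np.sin(th),np.cos(th)]])
    h=cv2.cvtColor(im['frame'],cv2.COLOR_RGB2HSV)
    m=cv2.inRange(h,(12,110,70),(30,255,255))
    n,l,st,c=cv2.connectedComponentsWithStats(m)
    k=[];d=[]
    for p,v in P.items():
        g=np.array(proj(im,[*(M@np.array(v)/1e3+t),z]))
        j=[i for i in range(1,n) if st[i,4]>=4 and st[i,1]>0 and np.hypot(*(c[i]-g))<rad]
        if not j: continue
        i=max(j,key=lambda i:st[i,4]);k.append(p)
        d.append(atz(im,((c[i][0]+.0)/512,(c[i][1]+.0)/384),z)[:2]);print(p,c[i].round(1),st[i,4],end='; ')
    th,M,t,r=fit(np.array([P[p] for p in k])/1e3,d)
    print('\nyaw',np.degrees(th).round(2),'t',t.round(4),'res',np.round(r*1e3,1).tolist()); return th,t
if __name__=='__main__':
    w=np.load('w2.npy',allow_pickle=True).item()
    g=(np.radians(-118),np.array([.5475,-.0155]))
    for z in(.041,.045): a=blobs(w,g,z,9)
    im=cams.get_image('top')
    for z in(.041,.045): b=blobs(im,g,z,5)
E
python3 blob.py
```

```text
pin2 [266.4  32.4] 188; pin3 [237.4  64.9] 176; pin4 [229.8 107.2] 165; pin5 [247.4 143.6] 154; 
yaw -117.27 t [ 0.5498 -0.0129] res [[-0.2, 0.0], [-0.2, -0.2], [0.0, 0.0], [0.4, 0.1]]
pin2 [266.4  32.4] 188; pin3 [237.4  64.9] 176; pin4 [229.8 107.2] 165; pin5 [247.4 143.6] 154; 
yaw -117.27 t [ 0.5495 -0.0132] res [[-1.0, 0.1], [-0.5, -0.3], [0.3, -0.1], [1.1, 0.4]]
pin1 [241.5 178.7] 14; pin2 [236.3 189.5] 14; pin3 [230.7 200.5] 14; pin4 [232.5 213. ] 16; pin5 [240.8 221.8] 13; 
yaw -117.51 t [ 0.5497 -0.014 ] res [[-0.4, 0.2], [0.2, -0.3], [0.3, 0.3], [-0.3, -0.7], [0.2, 0.4]]
pin1 [241.5 178.7] 14; pin2 [236.3 189.5] 14; pin3 [230.7 200.5] 14; pin4 [232.5 213. ] 16; pin5 [240.8 221.8] 13; 
yaw -117.51 t [ 0.5496 -0.0143] res [[-0.6, 0.3], [0.1, -0.3], [0.3, 0.3], [-0.2, -0.7], [0.4, 0.4]]
```

```bash
cat > plan.py <<'E'
from h import *
s=robot.read_state();e=s['eef_pos'];T=R.from_quat(s['tcp_rot'])
th=np.radians(-117.4);M=np.array([[np.cos(th),-np.sin(th)],[np.sin(th),np.cos(th)]]);t=np.array([.5496,-.0135])
print(round(s['time'],2),e.round(4),'F',s['wrist_force'].round(2),'down axis',T.as_matrix()[:,0].round(4))
cur=e
for n,v in [('dot',(-40,89)),*P.items()]:
    w=M@np.array(v)/1e3+t
    print(n,w.round(4),'from here',(T.inv().apply(np.array([*w,.052])-e)*1e3).round(1),'from prev',(T.inv().apply(np.array([*w,.052])-cur)*1e3).round(1)[1:])
    cur=np.array([*w,.052])
E
python3 plan.py
```

```text
3.9 [ 0.4491 -0.0307  0.1508] F [-0.48  0.63  0.18] down axis [ 4.e-04 -7.e-04 -1.e+00]
dot [ 0.647  -0.0189] from here [  98.9   46.4 -192.7] from prev [  46.4 -192.7]
pin1 [ 0.6284 -0.0093] from here [  98.9   31.7 -177.7] from prev [-14.7  15. ]
pin2 [0.5929 0.0091] from here [  98.8    3.7 -149.1] from prev [-28.   28.6]
pin3 [0.5574 0.0275] from here [  98.8  -24.2 -120.5] from prev [-28.   28.6]
pin4 [0.517  0.0236] from here [ 98.8 -32.3 -80.8] from prev [-8.  39.7]
pin5 [ 0.4871 -0.0036] from here [ 98.8 -14.9 -44.2] from prev [17.4 36.6]
```

Request:
apply_moves([
  {"claw": 0, "dx": 0, "dy": 5, "dz": -21, "turn": 0},
  {"claw": 0, "dx": 0, "dy": 10, "dz": -40, "turn": 0},
  {"claw": 0, "dx": 0, "dy": 10, "dz": -40, "turn": 0},
  {"claw": 0, "dx": 0, "dy": 10, "dz": -40, "turn": 0},
  {"claw": 0, "dx": 0, "dy": 8, "dz": -34, "turn": 0},
  {"claw": 0, "dx": 10, "dy": 4, "dz": -17, "turn": 0},
  {"claw": 0, "dx": 25, "dy": 0, "dz": 0, "turn": 0},
  {"claw": 0, "dx": 25, "dy": 0, "dz": 0, "turn": 0},
  {"claw": 0, "dx": 20, "dy": 0, "dz": 0, "turn": 0},
  {"claw": 0, "dx": 12, "dy": 0, "dz": 0, "turn": 0},
  {"claw": 0, "dx": 6, "dy": 0, "dz": 0, "turn": 0},
  {"claw": 0, "dx": 0, "dy": 0, "dz": 0, "turn": 0},
])

```text
time: 5.4
eef_pos: [0.6466, -0.0183, 0.0525]
tcp_rot: [-0.699, -0.105, 0.699, -0.105]
wrist_force: [-0.2, 0.5, 0.3]
grip_width: 0.0005
```

```bash
python3 plan.py; python3 - <<'E'
from h import *
f=[]
for n in('scene','wrist'):
    im=cams.get_image(n)['frame']; f.append(cv2.resize(im[130:230,190:323] if n=='scene' else im,(512,384),interpolation=cv2.INTER_CUBIC))
cv2.imwrite('pics/d.png',cv2.resize(np.hstack(f),(800,300))[:,:,::-1])
E
```

```text
5.4 [ 0.6466 -0.0183  0.0525] F [-0.24  0.47  0.31] down axis [-2.e-04 -1.e-04 -1.e+00]
dot [ 0.647  -0.0189] from here [ 0.5  0.8 -0.2] from prev [ 0.8 -0.2]
pin1 [ 0.6284 -0.0093] from here [  0.5 -13.9  14.8] from prev [-14.7  15. ]
pin2 [0.5929 0.0091] from here [  0.5 -41.9  43.3] from prev [-28.   28.6]
pin3 [0.5574 0.0275] from here [  0.5 -70.   71.9] from prev [-28.   28.6]
pin4 [0.517  0.0236] from here [  0.5 -78.1 111.6] from prev [-8.1 39.7]
pin5 [ 0.4871 -0.0036] from here [  0.5 -60.7 148.2] from prev [17.3 36.6]
```

View pics/d.png

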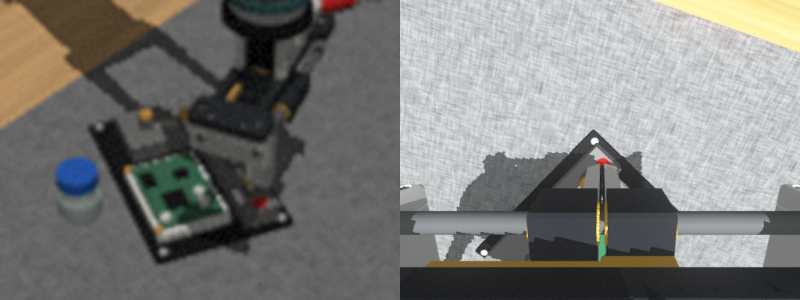

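The fingertips are on the red dot: wrist half (603,161), in line with the slit between the shut fingers. The scene half agrees. Next, pin 1.

Request:
apply_moves([
  {"claw": 0, "dx": 0, "dy": -5, "dz": 5, "turn": 0},
  {"claw": 0, "dx": 0, "dy": -6, "dz": 6, "turn": 0},
  {"claw": 0, "dx": 0, "dy": -3.5, "dz": 4, "turn": 0},
  {"claw": 0, "dx": 0, "dy": 0, "dz": 0, "turn": 0},
  {"claw": 0, "dx": 3, "dy": 0, "dz": 0, "turn": 0},
  {"claw": 0, "dx": 2, "dy": 0, "dz": 0, "turn": 0},
  {"claw": 0, "dx": 2, "dy": 0, "dz": 0, "turn": 0},
  {"claw": 0, "dx": 1, "dy": 0, "dz": 0, "turn": 0},
  {"claw": 0, "dx": 0, "dy": 0, "dz": 0, "turn": 0},
])

```text
time: 6.62
eef_pos: [0.6283, -0.0087, 0.0445]
tcp_rot: [0.699, 0.105, -0.699, 0.105]
wrist_force: [-0.6, -0.0, 0.9]
grip_width: 0.0005
```

```bash
python3 plan.py|head -1
```

```text
6.62 [ 0.6283 -0.0087  0.0445] F [-0.57 -0.01  0.9 ] down axis [ 2.e-04 -2.e-04 -1.e+00]
```

Request:
apply_moves([
  {"claw": 0, "dx": 1, "dy": 0, "dz": 0, "turn": 0},
  {"claw": 0, "dx": 1, "dy": 0, "dz": 0, "turn": 0},
])

```text
time: 6.88
eef_pos: [0.6283, -0.0087, 0.0426]
tcp_rot: [0.699, 0.105, -0.699, 0.105]
wrist_force: [-0.4, -0.4, 2.1]
grip_width: 0.0007
```

```bash
python3 - <<'E'
from h import *
f=[]
for i in range(6):
    cams.get_image('top'); s=robot.read_state(); f.append([*s['wrist_force'],s['eef_pos'][2]*1e3])
print(np.round(f,2).tolist(),np.mean(f,0),s['time'])
E
```

```text
[[0.2, -0.06, 2.86, 42.5], [-0.81, 0.35, 2.74, 42.58], [-0.2, -0.47, 3.12, 42.61], [-0.27, -0.4, 2.64, 42.63], [-0.42, -0.79, 3.01, 42.6], [-0.18, -0.09, 2.63, 42.58]] [-0.2801756  -0.24553275  2.83220073 42.58291395] 7.175
```

Force and height both put pin 1 about 3.5 mm down. I'll press it a little further to halfway, lift, and move to pin 2.

Request:
apply_moves([
  {"claw": 0, "dx": 0.8, "dy": 0, "dz": 0, "turn": 0},
  {"claw": 0, "dx": 0, "dy": 0, "dz": 0, "turn": 0},
  {"claw": 0, "dx": 0, "dy": 0, "dz": 0, "turn": 0},
])

```text
time: 7.55
eef_pos: [0.6283, -0.0087, 0.0417]
tcp_rot: [0.699, 0.105, -0.699, 0.105]
wrist_force: [0.3, -1.1, 2.8]
grip_width: 0.0004
```

Request:
apply_moves([
  {"claw": 0, "dx": -3, "dy": 0, "dz": 0, "turn": 0},
  {"claw": 0, "dx": -4, "dy": 0, "dz": 0, "turn": 0},
  {"claw": 0, "dx": -3.8, "dy": 0, "dz": 0, "turn": 0},
  {"claw": 0, "dx": 0, "dy": 0, "dz": 0, "turn": 0},
  {"claw": 0, "dx": 0, "dy": -6, "dz": 6, "turn": 0},
  {"claw": 0, "dx": 0, "dy": -8, "dz": 8, "turn": 0},
  {"claw": 0, "dx": 0, "dy": -8, "dz": 8, "turn": 0},
  {"claw": 0, "dx": 0, "dy": -6, "dz": 6.6, "turn": 0},
  {"claw": 0, "dx": 0, "dy": 0, "dz": 0, "turn": 0},
  {"claw": 0, "dx": 0, "dy": 0, "dz": 0, "turn": 0},
])

```text
time: 8.8
eef_pos: [0.593, 0.0097, 0.0527]
tcp_rot: [0.7, 0.105, -0.699, 0.105]
wrist_force: [0.3, 1.2, -0.1]
grip_width: 0.0005
```

```bash
python3 plan.py | sed -n '1p;4p'; python3 - <<'E'
from h import *
from blob import blobs
blobs(cams.get_image('top'),(np.radians(-117.4),np.array([.5496,-.0135])),.043,5)
E
```

```text
8.8 [0.593  0.0097 0.0527] F [ 0.27  1.22 -0.11] down axis [ 9.e-04 -3.e-04 -1.e+00]
pin2 [0.5929 0.0091] from here [0.7 0.5 0.3] from prev [-28.   28.5]
pin3 [230.7 201. ] 10; pin4 [232.4 212.9] 11; 
yaw -116.39 t [ 0.5498 -0.0138] res [[-0.7, -0.1], [0.7, 0.1]]
```

Request:
apply_moves([
  {"claw": 0, "dx": 4, "dy": 0, "dz": 0, "turn": 0},
  {"claw": 0, "dx": 3, "dy": 0, "dz": 0, "turn": 0},
  {"claw": 0, "dx": 2, "dy": 0, "dz": 0, "turn": 0},
  {"claw": 0, "dx": 1.9, "dy": 0, "dz": 0, "turn": 0},
  {"claw": 0, "dx": 0, "dy": 0, "dz": 0, "turn": 0},
  {"claw": 0, "dx": 0, "dy": 0, "dz": 0, "turn": 0},
  {"claw": 0, "dx": 0, "dy": 0, "dz": 0, "turn": 0},
])

```text
time: 9.72
eef_pos: [0.5928, 0.0096, 0.0418]
tcp_rot: [0.699, 0.105, -0.699, 0.105]
wrist_force: [-0.3, -0.6, 2.7]
grip_width: 0.0006
```

```bash
cat > f.py <<'E'
from h import *
f=[]
for i in range(5):
    cams.get_image('top'); s=robot.read_state(); f.append([*s['wrist_force'],*s['eef_pos']*1e3])
print(np.mean(f,0).round(2),s['time'])
E
python3 f.py
```

```text
[-1.2000e-01 -8.6000e-01  3.3500e+00  5.9281e+02  9.6400e+00  4.1710e+01] 9.975
```

Pin 2 reads 3.35 N, which is about 4.5 mm down. Next, pin 3.

Request:
apply_moves([
  {"claw": 0, "dx": -3, "dy": 0, "dz": 0, "turn": 0},
  {"claw": 0, "dx": -4, "dy": 0, "dz": 0, "turn": 0},
  {"claw": 0, "dx": -3.9, "dy": 0, "dz": 0, "turn": 0},
  {"claw": 0, "dx": 0, "dy": 0, "dz": 0, "turn": 0},
  {"claw": 0, "dx": 0, "dy": -6, "dz": 6, "turn": 0},
  {"claw": 0, "dx": 0, "dy": -8, "dz": 8, "turn": 0},
  {"claw": 0, "dx": 0, "dy": -8, "dz": 8, "turn": 0},
  {"claw": 0, "dx": 0, "dy": -6, "dz": 6.6, "turn": 0},
  {"claw": 0, "dx": 0, "dy": 0, "dz": 0, "turn": 0},
  {"claw": 0, "dx": 0, "dy": 0, "dz": 0, "turn": 0},
])

```text
time: 11.22
eef_pos: [0.5575, 0.0281, 0.0527]
tcp_rot: [0.7, 0.105, -0.699, 0.105]
wrist_force: [0.7, 0.6, -0.4]
grip_width: 0.0004
```

Request:
apply_moves([
  {"claw": 0, "dx": 4, "dy": 0, "dz": 0, "turn": 0},
  {"claw": 0, "dx": 3, "dy": 0, "dz": 0, "turn": 0},
  {"claw": 0, "dx": 2, "dy": 0, "dz": 0, "turn": 0},
  {"claw": 0, "dx": 1.9, "dy": 0, "dz": 0, "turn": 0},
  {"claw": 0, "dx": 0, "dy": 0, "dz": 0, "turn": 0},
  {"claw": 0, "dx": 0, "dy": 0, "dz": 0, "turn": 0},
  {"claw": 0, "dx": 0, "dy": 0, "dz": 0, "turn": 0},
])

```text
time: 12.1
eef_pos: [0.5573, 0.028, 0.0418]
tcp_rot: [0.699, 0.105, -0.699, 0.105]
wrist_force: [0.4, -0.8, 3.8]
grip_width: 0.0003
```

```bash
python3 f.py
```

```text
[ 1.7000e-01 -7.5000e-01  3.3200e+00  5.5732e+02  2.8000e+01  4.1710e+01] 12.35
```

Pin 3 gives the same reading. Lift, go to pin 4 (dy -8, dz 39.7), and check the cradle has not moved before pressing.

Request:
apply_moves([
  {"claw": 0, "dx": -3, "dy": 0, "dz": 0, "turn": 0},
  {"claw": 0, "dx": -4, "dy": 0, "dz": 0, "turn": 0},
  {"claw": 0, "dx": -3.9, "dy": 0, "dz": 0, "turn": 0},
  {"claw": 0, "dx": 0, "dy": 0, "dz": 0, "turn": 0},
  {"claw": 0, "dx": 0, "dy": -1.5, "dz": 8, "turn": 0},
  {"claw": 0, "dx": 0, "dy": -2.5, "dz": 12, "turn": 0},
  {"claw": 0, "dx": 0, "dy": -2.5, "dz": 12, "turn": 0},
  {"claw": 0, "dx": 0, "dy": -1.5, "dz": 7.7, "turn": 0},
  {"claw": 0, "dx": 0, "dy": 0, "dz": 0, "turn": 0},
  {"claw": 0, "dx": 0, "dy": 0, "dz": 0, "turn": 0},
])

```text
time: 13.6
eef_pos: [0.5173, 0.0241, 0.0527]
tcp_rot: [0.7, 0.105, -0.699, 0.105]
wrist_force: [0.1, 0.2, -1.2]
grip_width: 0.0004
```

```bash
python3 plan.py | sed -n '1p;6p'; python3 - <<'E'
from h import *
from blob import blobs
g=(np.radians(-117.4),np.array([.5496,-.0135]))
blobs(cams.get_image('wrist'),g,.041,12)
E
```

```text
13.6 [0.5173 0.0241 0.0527] F [ 0.05  0.17 -1.23] down axis [ 1.e-03 -2.e-04 -1.e+00]
pin4 [0.517  0.0236] from here [0.7 0.3 0.3] from prev [-8.1 39.7]
pin1 [357.5  75.7] 445; pin2 [312.7 120.9] 367; pin3 [270.8 162.8] 335; pin4 [259.4 208.5] 32; 
yaw -118.48 t [ 0.55   -0.0124] res [[-1.3, 0.9], [-1.5, -0.1], [-1.7, -0.9], [4.4, -0.0]]
```

Request:
apply_moves([
  {"claw": 0, "dx": 4, "dy": 0, "dz": 0, "turn": 0},
  {"claw": 0, "dx": 3, "dy": 0, "dz": 0, "turn": 0},
  {"claw": 0, "dx": 2, "dy": 0, "dz": 0, "turn": 0},
  {"claw": 0, "dx": 1.9, "dy": 0, "dz": 0, "turn": 0},
  {"claw": 0, "dx": 0, "dy": 0, "dz": 0, "turn": 0},
  {"claw": 0, "dx": 0, "dy": 0, "dz": 0, "turn": 0},
  {"claw": 0, "dx": 0, "dy": 0, "dz": 0, "turn": 0},
])

```text
time: 14.52
eef_pos: [0.5169, 0.0242, 0.0417]
tcp_rot: [0.699, 0.105, -0.699, 0.105]
wrist_force: [0.9, 0.7, 2.9]
grip_width: 0.0002
```

```bash
python3 f.py
```

```text
[-9.0000e-02  5.3000e-01  3.2600e+00  5.1696e+02  2.4140e+01  4.1680e+01] 14.775
```

Request:
apply_moves([
  {"claw": 0, "dx": -3, "dy": 0, "dz": 0, "turn": 0},
  {"claw": 0, "dx": -4, "dy": 0, "dz": 0, "turn": 0},
  {"claw": 0, "dx": -3.9, "dy": 0, "dz": 0, "turn": 0},
  {"claw": 0, "dx": 0, "dy": 0, "dz": 0, "turn": 0},
  {"claw": 0, "dx": 0, "dy": 3.5, "dz": 7, "turn": 0},
  {"claw": 0, "dx": 0, "dy": 5.3, "dz": 11, "turn": 0},
  {"claw": 0, "dx": 0, "dy": 5.3, "dz": 11, "turn": 0},
  {"claw": 0, "dx": 0, "dy": 3.3, "dz": 7.6, "turn": 0},
  {"claw": 0, "dx": 0, "dy": 0, "dz": 0, "turn": 0},
  {"claw": 0, "dx": 0, "dy": 0, "dz": 0, "turn": 0},
])

```text
time: 16.02
eef_pos: [0.4872, -0.0033, 0.0526]
tcp_rot: [0.7, 0.105, -0.699, 0.105]
wrist_force: [-0.5, 0.2, -0.2]
grip_width: 0.0003
```

```bash
python3 plan.py | sed -n '1p;7p'
```

```text
16.02 [ 0.4872 -0.0033  0.0526] F [-0.54  0.2  -0.2 ] down axis [ 7.e-04 -1.e-04 -1.e+00]
pin5 [ 0.4871 -0.0036] from here [0.6 0.3 0.2] from prev [17.3 36.6]
```

Request:
apply_moves([
  {"claw": 0, "dx": 4, "dy": 0, "dz": 0, "turn": 0},
  {"claw": 0, "dx": 3, "dy": 0, "dz": 0, "turn": 0},
  {"claw": 0, "dx": 2, "dy": 0, "dz": 0, "turn": 0},
  {"claw": 0, "dx": 1.9, "dy": 0, "dz": 0, "turn": 0},
  {"claw": 0, "dx": 0, "dy": 0, "dz": 0, "turn": 0},
  {"claw": 0, "dx": 0, "dy": 0, "dz": 0, "turn": 0},
  {"claw": 0, "dx": 0, "dy": 0, "dz": 0, "turn": 0},
])

```text
time: 16.9
eef_pos: [0.487, -0.0031, 0.0417]
tcp_rot: [0.699, 0.105, -0.699, 0.105]
wrist_force: [0.4, 1.0, 2.4]
grip_width: 0.0004
```

```bash
python3 f.py
```

```text
[ 4.1000e-01  1.6200e+00  3.1500e+00  4.8704e+02 -3.1300e+00  4.1670e+01] 17.15
```

Request:
apply_moves([
  {"claw": 0, "dx": -3, "dy": 0, "dz": 0, "turn": 0},
  {"claw": 0, "dx": -4, "dy": 0, "dz": 0, "turn": 0},
  {"claw": 0, "dx": -10, "dy": 0, "dz": 0, "turn": 0},
  {"claw": 0, "dx": -25, "dy": 0, "dz": 0, "turn": 0},
  {"claw": 0, "dx": -30, "dy": 0, "dz": 0, "turn": 0},
  {"claw": 0, "dx": -30, "dy": 0, "dz": 15, "turn": 0},
  {"claw": 0, "dx": -30, "dy": 0, "dz": 20, "turn": 0},
  {"claw": 0, "dx": -10, "dy": 0, "dz": 10, "turn": 0},
  {"claw": 0, "dx": 0, "dy": 0, "dz": 0, "turn": 0},
  {"claw": 0, "dx": 0, "dy": 0, "dz": 0, "turn": 0},
  {"claw": 0, "dx": 0, "dy": 0, "dz": 0, "turn": 0},
])

```text
time: 18.52
eef_pos: [0.4437, -0.0163, 0.1824]
tcp_rot: [-0.699, -0.105, 0.7, -0.105]
wrist_force: [-0.2, -0.1, 0.2]
grip_width: 0.0004
```

```bash
python3 plan.py|head -1; python3 - <<'E'
from h import *
from blob import blobs
g=(np.radians(-117.4),np.array([.5496,-.0135]))
t=cams.get_image('top');blobs(t,g,.041,5)
w=cams.get_image('wrist');blobs(w,g,.041,9)
for p in('jar','screwdriver','probe_pen','unit_lid'):
    r=spot_point(p,t)[:1]
    print(p,[np.round(atz(t,x['location'],0)[:2],4) for x in r])
sc=cams.get_image('scene')
cv2.imwrite('pics/end.png',np.hstack([cv2.resize(w['frame'],(400,300)),cv2.resize(sc['frame'][140:240,190:323],(400,300))])[:,:,::-1])
E
```

```text
18.52 [ 0.4437 -0.0163  0.1824] F [-0.17 -0.08  0.21] down axis [-2.1e-03  4.0e-04 -1.0e+00]
pin1 [241.5 178.7] 14; pin2 [236.3 189.5] 14; pin3 [230.7 200.5] 14; pin4 [232.5 212.9] 15; pin5 [240.8 221.8] 13; 
yaw -117.55 t [ 0.5498 -0.014 ] res [[-0.5, 0.3], [0.1, -0.3], [0.2, 0.3], [0.1, -0.6], [0.1, 0.3]]
pin1 [304.5  10.3] 178; pin2 [277.   40.5] 151; pin3 [250.8  69.5] 146; pin4 [244.  107.7] 132; pin5 [259.4 140.5] 123; 
yaw -117.21 t [ 0.5488 -0.0134] res [[-0.3, 0.0], [-0.0, 0.0], [0.0, 0.0], [-0.0, -0.1], [0.3, 0.1]]
jar [array([ 0.502 , -0.1181])]
screwdriver [array([0.5026, 0.3513])]
probe_pen []
unit_lid [array([ 0.5937, -0.4406])]
```

View pics/end.png

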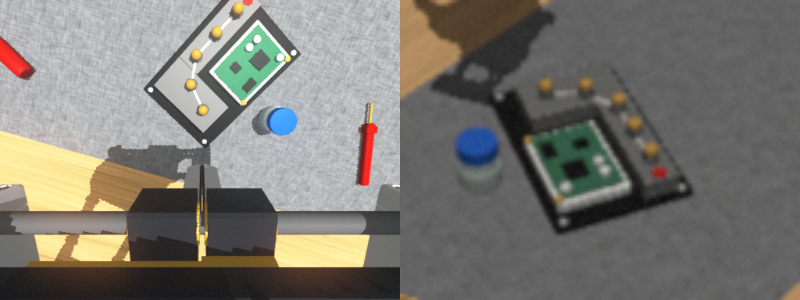

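The end picture shows all five pins up, with wrist-half positions from about (238,8) to (203,110). The cradle, jar and pen have not moved, and the gripper is clear.

```bash
python3 -c "
from station import workorder; print(workorder.sign_off())"
```

```text
the job is handed in; nothing more can be done
None
```

I pressed all five pins in order, starting above the red dot and following the white line with shut fingertips, and handed the job in at about 18.7 s. At the dot and between pins, the fingertips stayed about 6 mm above the pin tops; they did not touch the line.

- **Press depth:** each pin went about 4.3–4.5 mm down, roughly half its 9 mm travel. Pins 2 to 5 averaged 3.15–3.35 N. Pin 1 averaged 2.8 N at about 3.5 mm, then got another 0.8 mm, where one reading gave 2.8 N. I lifted clear of each pin before moving to the next.
- **Cradle:** the final top picture puts the cradle within about 0.1 mm and 0.1° of its start, and all five pins look up. The wrist picture agrees to about 1 mm.
- **Clearance:** the gripper finished about 180 mm above the bench, with wrist force near zero.
- **Other items:** the network's last positions for the jar, screwdriver and lid differ from its first by up to about 12 mm, and it missed the pen in the last top picture. I put this down to its own scatter, because the arm never went near them. The jar and pen look undisturbed in the last pictures, but I did not re-measure the screwdriver or the lid.

One early move was refused for a missing "turn" value; nothing moved, and I sent it again.

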